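# Park the blue-capped vial's slide at the mid stop

### The arm

A 6-joint arm with a two-finger parallel gripper is mounted at the origin on a cart in front of the work surface, level with it; the furniture and walls round the work are solid. World frame = base frame: x ahead of the robot, y to its left, z up, the work surface at z = 0. Lengths are in m, angles in rad, forces in N, time in s.
With the tool pointing down it reaches from about 0.375 to 0.975 m from the base axis. Payload 3.8 kg.
Tool frame: the origin (TCP) lies between the finger pads; the fingertips stand 14 mm ahead of it and the grasp point (between the pads) lies 5 mm behind it; z points along the fingers, y is the line along which they close (so a half turn about z gives the same grasp; the last joint's range is limited). The gripper opens to 88 mm and grips with 3 to 60 N. Pads are 18 mm wide; open, the fingers measure 123 mm over their backs; the gripper's body (75 mm by 187 mm) begins 45 mm behind the grasp point.
Start: joints at [1.153, 0.264, 1.604, -0, 1.274, -0.037], TCP at [0.251, 0.627, 0.253] pointing down, gripper open.
Joint ranges: [-2.63, 2.63], [-0.94, 2.18], [0.31, 2.57], [-1.31, 4.45], [0, 2.66], [-2.55, 2.55]. Speed limits (rad/s): [2.57, 2.57, 3.14, 3.14, 3.14, 3.14].

### API

Orientations are given as a 3x3 rotation matrix whose columns are the frame's x, y, z axes.
In Python, from workcell import bot, hand, solver, camera, workorder, spotter, telemetry gives the robot as it stands. Calls block until the motion is done:
- bot.move_pose(position, orientation): joint-space move of the TCP to a pose.
- bot.move_l(position, attitude=None, vel=0.15, threshold=None): straight line of the TCP; attitude=None keeps the orientation; vel is the mean speed in m/s. With threshold (N) it stops when the force on the tool has changed by that much, and returns True; else False.
- bot.movej(angles): joint-space move.
- hand.ungrasp() and hand.grasp(strength=None): open the fingers fully, or close them until they stop; strength is the grip in N (None keeps the last).
- bot.dwell(seconds).
- solver.inverse_kinematics(position, orientation): joint angles nearest the present ones, or None.
- camera(name): name is "side" or "top" or "wrist"; returns a dict with "frame" (420x560x3 uint8, red, green, blue), "camera_matrix" (3x3 intrinsics, pixels), "pose" (4x4, takes a point from camera to world coordinates); the wrist camera has in their place "mount" (4x4, takes a point from camera to tool coordinates, whose origin is the TCP and whose axes are the flange's). Camera axes: x right, y down, z forward; pixel columns grow to the right and rows downward; lengths in m; the calibration is good to about 2 mm. A picture is of the moment at which its call begins: read the wrist's pose just before it. There is no depth.
A pose or a line that the arm cannot do raises bot.Unreachable and nothing moves.
- workorder.close_job(): hands the job in; it is judged then, once.
Trained networks look in a picture, given as the dict that the camera call returned (one of the last four; its "shot" number tells which), for a name from the list of things; names that differ only in an ending like _2 or _b are one class to them, and where a whole thing is asked for, a point or a joint stands for the part that bears it (a point fixed in the world has none). Each returns a list of dicts, best first, with "score" (0 to 1); they miss things now and then, are a little off and sometimes report something else, mostly with a low value. They report only what shows in the picture. A call takes as long as a camera call.
- spotter.look_for(picture, target): "point" ([x, y, z] in m, in the coordinates of the camera as it stood for that picture, good to about 4 mm: the middle of the surface that is visible of it).
- spotter.cut_out(picture, target): "pixels" (420x560 bool, what is visible of it).
Readings, each from a call of its own:
- telemetry.current_time_s(): time.
- telemetry.current_joint_pos(): joint angles.
- telemetry.current_qd(): joint speeds.
- telemetry.current_tau(): joint torques, N m.
- telemetry.current_tool_pos(): TCP position.
- telemetry.current_tcp_rot(): TCP orientation.
- telemetry.current_contact_force(): force on the tool from outside, world axes, zero at the start.
- telemetry.current_ft_torque(): the same for the moment, N m.
- telemetry.current_width(): finger opening in m.
- telemetry.current_gripper_force(): force on a finger pad.
Only numpy, scipy, OpenCV 4.12 (cv2) and the standard library are available. Lean on these libraries where they do the work, as an engineer would, in place of code of your own. Each camera call takes 0.05 s, during which the arm holds its last target. There are 200 camera calls.

### The job

On the three-lane vial shuttle, find the spring-loaded slide that carries the vial with the blue cap. With closed fingertips push the front of that slide straight back, away from you, all the way to its end stop, then let it go so that it springs back and latches by itself on its stop pin at mid position. Grip and lift nothing, do not touch the vials, leave the other two slides home, do not disturb the things round about, and finish clear of everything.

Things in the scene. Friction and masses are not known exactly. Their poses are not given: they have to be found in the camera images.
- shuttle: Fixed vial shuttle: grey/aluminium frame, base 158x190x10 mm, three parallel sprung slides 60 mm apart, 20 mm high rails between. Origin on the worktop, 88 mm behind the base's front edge; x points away from the robot (the push direction, turned up to 0.2 rad), y left, z up. A 40 mm high bridge with three red stop-pin knobs (60 mm high) crosses 10 to 34 mm past the origin.
- slide_left (a joint): Travel of the left slide in m: 0 = home (front), 0.044 = end stop (back); grows as pushed along the shuttle's x. A spring returns it with 3 N at home, 5.6 N at the end stop; the stop pin adds about 2 N near 0.005 to 0.020. Pushed beyond about 0.024, the pin drops behind a tooth, so on release the slide springs back only to about 0.022 and stays latched. Not passed, it springs home.
- push_left (a point): Push point: middle of the front face (black rubber pad, 36 mm wide) of the left slide's grey block; it moves with the slide. The block is 46 mm wide, 44 mm deep, its face upright from 10 to 42 mm above the worktop; this point is 30 mm up. The base juts out 5 mm in front of the face, 10 mm high, when the slide is home.
- pocket_left (a point): Centre (within 2 mm) of a vial standing in the left slide's pocket, 22 mm behind the front face and 49 mm above the worktop; moves with the slide. Tells which vial is in which slide.
- slide_mid (a joint): Travel of the mid slide in m: 0 = home (front), 0.044 = end stop (back); grows as pushed along the shuttle's x. A spring returns it with 3 N at home, 5.6 N at the end stop; the stop pin adds about 2 N near 0.005 to 0.020. Pushed beyond about 0.024, the pin drops behind a tooth, so on release the slide springs back only to about 0.022 and stays latched. Not passed, it springs home.
- push_mid (a point): Push point: middle of the front face (black rubber pad, 36 mm wide) of the mid slide's grey block; it moves with the slide. The block is 46 mm wide, 44 mm deep, its face upright from 10 to 42 mm above the worktop; this point is 30 mm up. The base juts out 5 mm in front of the face, 10 mm high, when the slide is home.
- pocket_mid (a point): Centre (within 2 mm) of a vial standing in the mid slide's pocket, 22 mm behind the front face and 49 mm above the worktop; moves with the slide. Tells which vial is in which slide.
- slide_right (a joint): Travel of the right slide in m: 0 = home (front), 0.044 = end stop (back); grows as pushed along the shuttle's x. A spring returns it with 3 N at home, 5.6 N at the end stop; the stop pin adds about 2 N near 0.005 to 0.020. Pushed beyond about 0.024, the pin drops behind a tooth, so on release the slide springs back only to about 0.022 and stays latched. Not passed, it springs home.
- push_right (a point): Push point: middle of the front face (black rubber pad, 36 mm wide) of the right slide's grey block; it moves with the slide. The block is 46 mm wide, 44 mm deep, its face upright from 10 to 42 mm above the worktop; this point is 30 mm up. The base juts out 5 mm in front of the face, 10 mm high, when the slide is home.
- pocket_right (a point): Centre (within 2 mm) of a vial standing in the right slide's pocket, 22 mm behind the front face and 49 mm above the worktop; moves with the slide. Tells which vial is in which slide.
- vial_blue_mid (a point): Centre of the loose glass vial with a dark blue cap and orange-brown liquid, 22 mm wide, 46 mm tall, standing loosely 18 mm deep in the pocket of one of the three slides (which one varies); its top is 70 mm above the worktop, its z axis upright.
- vial_yellow_mid (a point): Centre of the loose glass vial with a white cap and pale yellow liquid, 22 mm wide, 50 mm tall, standing loosely 18 mm deep in the pocket of one of the three slides (which one varies); its top is 74 mm above the worktop, its z axis upright.
- vial_white_mid (a point): Centre of the loose glass vial with a white cap and creamy white liquid, 22 mm wide, 50 mm tall, standing loosely 18 mm deep in the pocket of one of the three slides (which one varies); its top is 74 mm above the worktop, its z axis upright.
- amber_bottle: Bystander: brown bottle with black cap, 48 mm wide, 98 mm tall; origin at its underside.
- lab_timer: Bystander: white lab timer lying flat, 66x62x20 mm; origin at its underside.
- petri: Bystander: closed white petri dish, 61 mm wide, 16 mm tall; origin at its underside.
- marker: Bystander: lying marker with blue cap, 124 mm long; origin at its underside.
- spare_vial: Bystander: vial with a white cap and light blue liquid, 22 mm wide, 50 mm tall, standing on the worktop (not in the shuttle); origin at its underside.
- aa_cell_1: Bystander: AA battery lying on the worktop, 50 mm long; origin at its underside.
- aa_cell_2: Bystander: AA battery lying on the worktop, 50 mm long; origin at its underside.
- vial_blue: The same vial with a dark blue cap and orange-brown liquid; origin at the centre of its underside.
- vial_yellow: The same vial with a white cap and pale yellow liquid; origin at the centre of its underside.
- vial_white: The same vial with a white cap and creamy white liquid; origin at the centre of its underside.
- reactor: Fixed tall grey machine with an orange panel on top and a blue front, on the robot's left: a solid 380 mm high. From its origin (on the worktop, axes as the robot's) it spans 49 to 317 mm to the left (y) and from 250 mm in front (towards the robot) to 140 mm behind (x). Keep the arm in front of it when swinging across.

How it is judged:
On the way:
1. the slide with the blue-capped vial is pushed to its end stop (at least 38 of 44 mm) (((distance between vial_blue_mid and pocket_left below 0.012 m and value of joint slide_left above 0.038 m) or (distance between vial_blue_mid and pocket_mid below 0.012 m and value of joint slide_mid above 0.038 m) or (distance between vial_blue_mid and pocket_right below 0.012 m and value of joint slide_right above 0.038 m))), for 0.1 s.
At the end, for the whole second after the job is handed in: The slide with the blue-capped vial rests latched at mid position (18 to 26 mm of travel), the other two are home (under 3 mm), all three slides are still, and all three vials stand upright (within 0.15 rad) in their pockets (((distance between vial_blue_mid and pocket_left below 0.012 m and value of joint slide_left between 0.018 and 0.026 m and value of joint each of slide_mid, slide_right below 0.003 m) or (distance between vial_blue_mid and pocket_mid below 0.012 m and value of joint slide_mid between 0.018 and 0.026 m and value of joint each of slide_left, slide_right below 0.003 m) or (distance between vial_blue_mid and pocket_right below 0.012 m and value of joint slide_right between 0.018 and 0.026 m and value of joint each of slide_left, slide_mid below 0.003 m)) and velocity of joint slide_left between -0.01 and 0.01 m/s and velocity of joint slide_mid between -0.01 and 0.01 m/s and velocity of joint slide_right between -0.01 and 0.01 m/s and angle between each of vial_blue_mid, vial_yellow_mid, vial_white_mid's own z axis and vertical below 0.15 rad and (distance between vial_yellow_mid and pocket_left below 0.012 m or distance between vial_yellow_mid and pocket_mid below 0.012 m or distance between vial_yellow_mid and pocket_right below 0.012 m) and (distance between vial_white_mid and pocket_left below 0.012 m or distance between vial_white_mid and pocket_mid below 0.012 m or distance between vial_white_mid and pocket_right below 0.012 m)); the robot touches nothing.
It fails at once if a slide that does not carry the blue-capped vial was pushed more than 10 mm ((value of joint slide_left above 0.01 m and distance between vial_blue_mid and pocket_left above 0.025 m) or (value of joint slide_mid above 0.01 m and distance between vial_blue_mid and pocket_mid above 0.025 m) or (value of joint slide_right above 0.01 m and distance between vial_blue_mid and pocket_right above 0.025 m)).
It fails at once if a vial was touched (over 1 N), lifted (over 12 mm) or tipped (over 0.35 rad) ((contact force between vial_blue and the arm above 1 N or contact force between vial_blue and the fingers above 1 N or height (world z) of vial_blue_mid above 0.061 m or angle between vial_blue_mid's own z axis and vertical above 0.35 rad) or (contact force between vial_yellow and the arm above 1 N or contact force between vial_yellow and the fingers above 1 N or height (world z) of vial_yellow_mid above 0.061 m or angle between vial_yellow_mid's own z axis and vertical above 0.35 rad) or (contact force between vial_white and the arm above 1 N or contact force between vial_white and the fingers above 1 N or height (world z) of vial_white_mid above 0.061 m or angle between vial_white_mid's own z axis and vertical above 0.35 rad)).
It fails at once if a bystander was moved by more than 30 mm (distance of any of amber_bottle, lab_timer, petri, marker, spare_vial, aa_cell_1, aa_cell_2 from where it was at the start of the episode above 0.03 m).
It also fails if it takes over 32 s, if anything falls off the work surface, if the arm or the gripper's body presses on something with over 40 N, if the wrist force passes 120 N, or if a joint passes its speed limit or range.

## Working session

There is one attempt and no reset: what is moved stays moved. The work goes in short steps, each a Python script; the robot and the scene stay as the last script left them, time stands still between calls to the robot, and variables do not carry over. Pictures are saved under pics/ and viewed, at most 10 in all, crops included, and the job is handed in when it is done.

```bash
mkdir -p pics; cat > h.py <<'E'
import numpy as np, cv2
from workcell import bot, hand, solver, camera, workorder, spotter, telemetry
def world(c,p):
    return (c["pose"]@np.r_[p,1])[:3]
E
python3 - <<'E'
from h import *
for n in ("top","side"):
    c=camera(n); cv2.imwrite(f"pics/{n}0.png",c["frame"][:,:,::-1])
    print(n,np.round(c["pose"],3).tolist(),c["camera_matrix"].tolist())
    for t in ["shuttle","push_left","push_mid","vial_blue","vial_yellow","vial_white","spare_vial","amber_bottle","marker","petri","lab_timer","aa_cell_1","reactor"]:
        r=spotter.look_for(c,t)
        print(t,[(round(x["score"],2),np.round(world(c,x["point"]),3).tolist()) for x in r[:3]])
print(telemetry.current_time_s())
E
```

```text
top [[-0.078, -0.977, 0.198, 0.327], [-0.997, 0.075, -0.019, 0.002], [0.004, -0.198, -0.98, 1.24], [0.0, 0.0, 0.0, 1.0]] [[405.7401199773394, 0.0, 278.4700106640388], [0.0, 405.7401199773394, 216.64918699233138], [0.0, 0.0, 1.0]]
shuttle [(0.88, [0.499, -0.134, 0.019]), (0.73, [0.438, -0.072, 0.069]), (0.66, [0.447, -0.194, 0.042])]
push_left [(0.56, [0.455, -0.072, 0.044]), (0.19, [0.44, -0.131, 0.073])]
push_mid [(0.55, [0.451, -0.137, 0.039]), (0.52, [0.442, -0.071, 0.068])]
vial_blue [(0.59, [0.444, -0.071, 0.071])]
vial_yellow [(0.52, [0.44, -0.135, 0.076])]
vial_white [(0.58, [0.452, -0.196, 0.042]), (0.53, [0.451, -0.137, 0.039])]
spare_vial [(0.55, [0.428, -0.368, 0.047])]
amber_bottle [(0.8, [0.536, -0.395, 0.066])]
marker [(0.58, [0.433, 0.397, 0.01]), (0.39, [0.456, -0.076, 0.043])]
petri [(0.59, [0.496, 0.268, 0.017])]
lab_timer [(0.71, [0.433, 0.173, 0.015]), (0.18, [0.536, -0.392, 0.065])]
aa_cell_1 [(0.52, [0.46, -0.429, 0.013]), (0.47, [0.432, 0.173, 0.016])]
reactor [(0.33, [0.442, -0.074, 0.07])]
side [[-0.961, -0.138, 0.241, 0.198], [-0.277, 0.409, -0.87, 1.334], [0.021, -0.902, -0.431, 0.745], [0.0, 0.0, 0.0, 1.0]] [[535.7142529251109, 0.0, 273.0172749609614], [0.0, 535.7142529251109, 208.8292058079351], [0.0, 0.0, 1.0]]
shuttle [(0.57, [0.507, -0.097, 0.015])]
push_left [(0.67, [0.45, -0.064, 0.031])]
push_mid []
vial_blue [(0.73, [0.433, -0.188, 0.024]), (0.65, [0.443, -0.065, 0.056])]
vial_yellow [(0.51, [0.437, -0.129, 0.028]), (0.39, [0.437, -0.123, 0.059])]
vial_white [(0.56, [0.438, -0.186, 0.063])]
spare_vial [(0.6, [0.428, -0.364, 0.029])]
amber_bottle [(0.93, [0.538, -0.387, 0.049])]
marker [(0.62, [0.429, 0.407, 0.013]), (0.5, [0.504, -0.096, 0.016])]
petri [(0.47, [0.444, -0.068, 0.059])]
lab_timer [(0.68, [0.539, -0.39, 0.047])]
aa_cell_1 [(0.38, [0.465, -0.424, 0.01])]
reactor [(0.72, [0.437, -0.13, 0.027])]
1.4
```

View pics/top0.png

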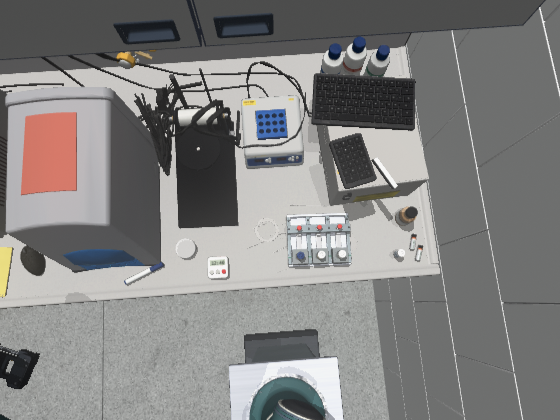

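View pics/side0.png

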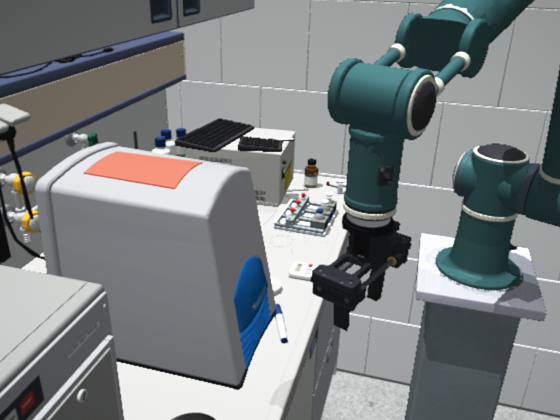

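The blue cap is on the left slide: it is at px (300,257) in the top view, with white caps at (321,256) and (342,255). I'll retract in front of the reactor first, then swing across.

```bash
python3 - <<'E'
from h import *
from scipy.spatial.transform import Rotation as R
R0=telemetry.current_tcp_rot(); print(np.round(R0,3).tolist())
q0=np.array(telemetry.current_joint_pos())
p0=np.array(telemetry.current_tool_pos())
Rd=lambda yaw,tilt: R.from_euler('z',yaw).as_matrix()@R.from_euler('y',-tilt).as_matrix()@np.array([[1,0,0],[0,-1,0],[0,0,-1.]])
for s in (1,-1):
  for tilt in (0,.2,.35,.5,.7,.9):
    for p in ([.39,-.075,.06],[.39,-.075,.2],[.46,-.075,.05]):
        M=Rd(0,tilt); M=M@np.diag([s,s,1])
        q=solver.inverse_kinematics(p,M); print(s,tilt,p,None if q is None else np.round(q,2).tolist(), np.round(M[:,2],2).tolist() if p[2]==.2 else '')
u=p0[:2]/np.linalg.norm(p0[:2])
for r in (.4,.42,.45):
  q=solver.inverse_kinematics([*(u*r),.3],R0); print(r,None if q is None else np.round(q,2).tolist())
print(np.round(camera("wrist")["mount"],3).tolist())
E
```

```text
[[-0.928, 0.372, -0.0], [0.372, 0.928, 0.0], [0.0, -0.0, -1.0]]
1 0 [0.39, -0.075, 0.06] [-0.25, -0.05, 2.35, -0.0, 0.84, 1.32] 
1 0 [0.39, -0.075, 0.2] [-0.25, -0.25, 2.22, -0.0, 1.17, 1.32] [0.0, 0.0, -1.0]
1 0 [0.46, -0.075, 0.05] [-0.22, 0.1, 2.22, -0.0, 0.83, 1.36] 
1 0.2 [0.39, -0.075, 0.06] [-0.3, -0.18, 2.47, 0.1, 0.66, 1.2] 
1 0.2 [0.39, -0.075, 0.2] [-0.3, -0.39, 2.33, 0.07, 1.01, 1.24] [0.2, 0.0, -0.98]
1 0.2 [0.46, -0.075, 0.05] [-0.25, -0.01, 2.35, 0.09, 0.61, 1.26] 
1 0.35 [0.39, -0.075, 0.06] [-0.35, -0.26, 2.57, 0.24, 0.52, 1.03] 
1 0.35 [0.39, -0.075, 0.2] [-0.35, -0.5, 2.42, 0.15, 0.9, 1.15] [0.34, 0.0, -0.94]
1 0.35 [0.46, -0.075, 0.05] [-0.28, -0.08, 2.44, 0.22, 0.45, 1.1] 
1 0.5 [0.39, -0.075, 0.06] None 
1 0.5 [0.39, -0.075, 0.2] [-0.41, -0.6, 2.51, 0.27, 0.79, 1.01] [0.48, 0.0, -0.88]
1 0.5 [0.46, -0.075, 0.05] [-0.32, -0.13, 2.54, 0.55, 0.29, 0.75] 
1 0.7 [0.39, -0.075, 0.06] None 
1 0.7 [0.39, -0.075, 0.2] None [0.64, 0.0, -0.76]
1 0.7 [0.46, -0.075, 0.05] None 
1 0.9 [0.39, -0.075, 0.06] None 
1 0.9 [0.39, -0.075, 0.2] None [0.78, 0.0, -0.62]
1 0.9 [0.46, -0
[... 634 characters left out ...]
[-0.28, -0.08, 2.44, 0.22, 0.45, -2.04] 
-1 0.5 [0.39, -0.075, 0.06] None 
-1 0.5 [0.39, -0.075, 0.2] [-0.41, -0.6, 2.51, 0.27, 0.79, -2.13] [0.48, 0.0, -0.88]
-1 0.5 [0.46, -0.075, 0.05] [-0.32, -0.13, 2.54, 0.55, 0.29, -2.39] 
-1 0.7 [0.39, -0.075, 0.06] None 
-1 0.7 [0.39, -0.075, 0.2] None [0.64, 0.0, -0.76]
-1 0.7 [0.46, -0.075, 0.05] None 
-1 0.9 [0.39, -0.075, 0.06] None 
-1 0.9 [0.39, -0.075, 0.2] None [0.78, 0.0, -0.62]
-1 0.9 [0.46, -0.075, 0.05] None 
0.4 [1.13, -0.31, 2.08, 0.0, 1.37, -0.06]
0.42 [1.13, -0.27, 2.05, 0.0, 1.36, -0.06]
0.45 [1.13, -0.2, 2.0, 0.0, 1.35, -0.06]
[[0.0, -0.962, -0.275, 0.07], [1.0, -0.0, 0.0, 0.001], [-0.0, -0.275, 0.962, -0.131], [0.0, 0.0, 0.0, 1.0]]
```

```bash
cat >> h.py <<'E'
from scipy.spatial.transform import Rotation as R
def Rd(yaw,tilt):   # tool down, tilted so fingers point forward; tool x towards the robot
    return R.from_euler('z',yaw).as_matrix()@R.from_euler('y',-tilt).as_matrix()@np.diag([-1.,1,-1])
E
python3 - <<'E'
from h import *
p0=np.array(telemetry.current_tool_pos()); u=p0[:2]/np.linalg.norm(p0[:2])
bot.move_l([*(u*.42),.3],vel=.25)
hand.grasp(10)
bot.move_pose([.39,-.10,.26],Rd(0,.2))
p=np.array(telemetry.current_tool_pos());T=np.array(telemetry.current_tcp_rot())
c=camera("wrist"); cv2.imwrite("pics/w1.png",c["frame"][:,:,::-1])
X=np.eye(4);X[:3,:3]=T;X[:3,3]=p; c["pose"]=X@c["mount"]
np.savez("w1.npz",pose=c["pose"],K=c["camera_matrix"])
for t in ["push_left","vial_blue","vial_yellow","vial_white","shuttle"]:
    print(t,[(round(x["score"],2),np.round(world(c,x["point"]),4).tolist()) for x in spotter.look_for(c,t)[:3]])
print(p,telemetry.current_width(),telemetry.current_time_s())
E
```

```text
push_left [(0.82, [0.4393, -0.0788, 0.0345])]
vial_blue [(0.75, [0.4446, -0.074, 0.0672])]
vial_yellow [(0.81, [0.4392, -0.1304, 0.0712]), (0.23, [0.4356, -0.1883, 0.0435])]
vial_white [(0.59, [0.4367, -0.1941, 0.0732]), (0.48, [0.4373, -0.3642, 0.0328]), (0.42, [0.4364, -0.1897, 0.0419])]
shuttle [(0.77, [0.4859, -0.1436, 0.0229]), (0.22, [0.4367, -0.1895, 0.0433])]
[ 0.39018018 -0.09955129  0.26009976] 0.0004829948070531615 6.2
```

View pics/w1.png

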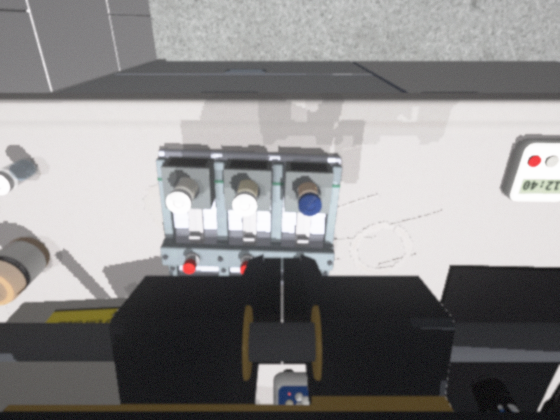

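The wrist view is rotated 180°. The blue cap is at (309,203), on the left slide, and the base front edge runs from about (160,153) to (340,158). I'll enlarge it to get the yaw.

```bash
python3 - <<'E'
import cv2
f=cv2.imread("pics/w1.png")[140:280,150:350]
cv2.imwrite("pics/w1c.png",cv2.resize(f,None,fx=4,fy=4,interpolation=cv2.INTER_CUBIC))
E
```

```text
(no output)
```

View pics/w1c.png

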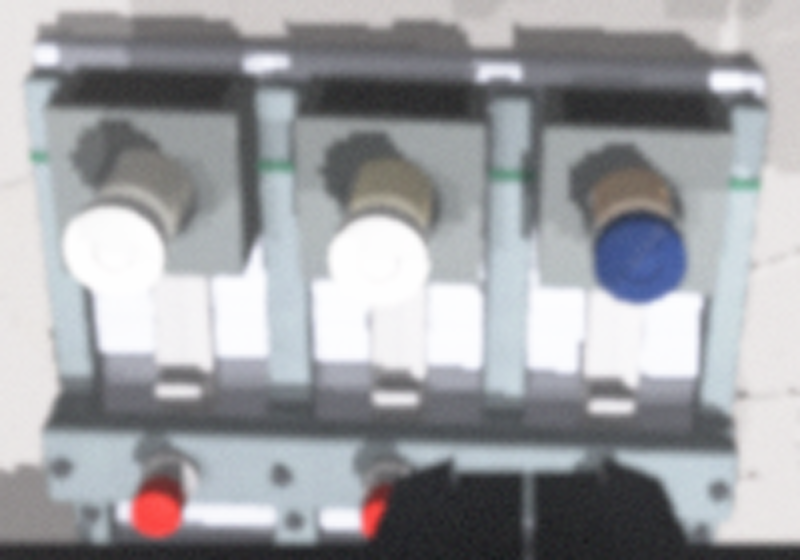

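Crop px: block top front edges are left (546,122)–(732,130), mid (298,113)–(487,122) and right (48,106)–(240,110). These lie at z = 0.042.

```bash
python3 - <<'E'
from h import *
d=np.load("w1.npz");P=d["pose"];K=d["K"]
def g(u,v,z):
    r=P[:3,:3]@np.linalg.solve(K,[150+u/4,140+v/4,1]); return P[:3,3]+r*(z-P[2,3])/r[2]
a=[g(u,v,.042) for u,v in [(546,122),(732,130),(298,113),(487,122),(48,106),(240,110)]]
a=np.array(a);print(a.round(4)); print("mid faces",((a[::2]+a[1::2])/2).round(4))
k=np.polyfit(a[:,1],a[:,0],1);print("yaw",-np.arctan(k[0]), np.polyval(k,-.0715))
print([g(u,v,.01).round(4) for u,v in [(35,65),(765,98)]])
E
```

```text
[[ 0.4232 -0.0941  0.042 ]
 [ 0.4253 -0.0495  0.042 ]
 [ 0.421  -0.1532  0.042 ]
 [ 0.4232 -0.1082  0.042 ]
 [ 0.4192 -0.2126  0.042 ]
 [ 0.4202 -0.167   0.042 ]]
mid faces [[ 0.4242 -0.0718  0.042 ]
 [ 0.4221 -0.1307  0.042 ]
 [ 0.4197 -0.1898  0.042 ]]
yaw -0.038411408056315516 0.42429931607436094
[array([ 0.4199, -0.2252,  0.01  ]), array([ 0.4288, -0.0367,  0.01  ])]
```

```bash
python3 - <<'E'
from h import *
yaw=-.038; d=np.array([np.cos(yaw),np.sin(yaw),0]); M=Rd(yaw,.2)
c0=np.array([.4243,-.072,.040])-.012*d     # TCP when touching home face
s=c0-.016*d
bot.move_pose(s+[0,0,.08],M)
print("desc",bot.move_l(s,vel=.08,threshold=8))
f0=np.array(telemetry.current_contact_force())
hit=bot.move_l(c0+.054*d,vel=.035,threshold=14)
bot.dwell(.25)
p=np.array(telemetry.current_tool_pos()); print("hit",hit,"travel est",(p-c0)@d,"pos",p,"F",np.array(telemetry.current_contact_force())-f0,telemetry.current_time_s())
c=camera("top"); cv2.imwrite("pics/t2.png",cv2.resize(c["frame"][190:290,260:380,::-1],None,fx=5,fy=5,interpolation=cv2.INTER_CUBIC))
E
```

```text
desc False
hit True travel est 0.04144571935203636 pos [ 0.45374688 -0.07252895  0.03756263] F [-4.64182552 -0.8990316   4.68862277] 9.8083
```

View pics/t2.png

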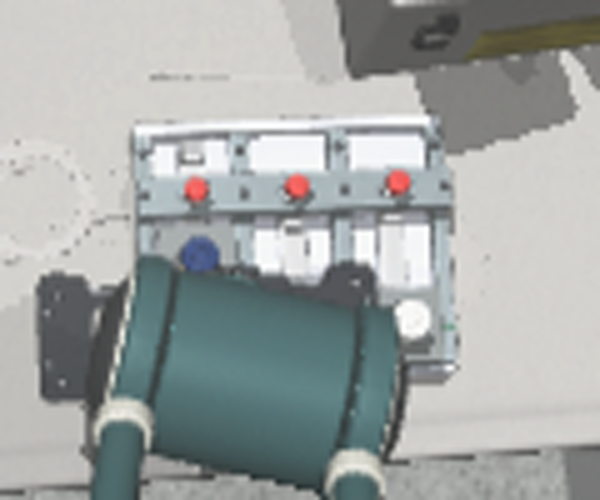

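```bash
python3 - <<'E'
from h import *
for _ in range(3): print(np.round(telemetry.current_contact_force(),2),np.round(telemetry.current_tool_pos(),4)); bot.dwell(.1)
c=camera("side"); print([(round(x["score"],2),np.round(world(c,x["point"]),4).tolist()) for x in spotter.look_for(c,"vial_blue")])
cv2.imwrite("pics/s2.png",cv2.resize(c["frame"][160:250,250:370,::-1],None,fx=6,fy=6,interpolation=cv2.INTER_CUBIC))
E
```

```text
[-6.21 -0.7   4.63] [ 0.4538 -0.0725  0.0376]
[-5.55  0.38  4.32] [ 0.4537 -0.0725  0.0376]
[-5.67 -0.63  4.16] [ 0.4537 -0.0725  0.0375]
[(0.3, [0.4954, -0.0514, 0.033])]
```

View pics/s2.png

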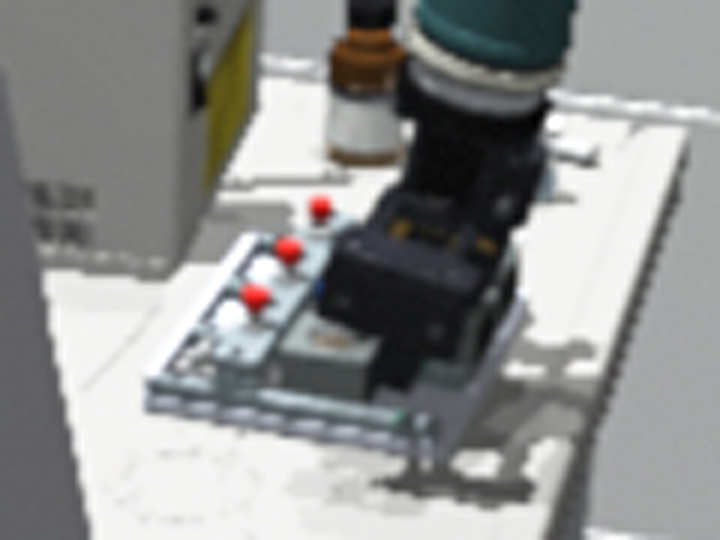

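The slide is back next to the bridge with the spring force at about 5.6 N, which matches the end stop. I'll press a bit further to confirm, then release slowly and retreat.

```bash
python3 - <<'E'
from h import *
yaw=-.038; d=np.array([np.cos(yaw),np.sin(yaw),0])
p=np.array(telemetry.current_tool_pos())
print(bot.move_l(p+.005*d+[0,0,.001],vel=.02,threshold=15)); bot.dwell(.3)
q=np.array(telemetry.current_tool_pos()); print("extra",(q-p)@d,telemetry.current_contact_force())
bot.move_l(q-.062*d+[0,0,.004],vel=.05)
r=np.array(telemetry.current_tool_pos())
bot.move_l(r+[0,0,.22],vel=.2)
bot.dwell(.3)
p=np.array(telemetry.current_tool_pos());T=np.array(telemetry.current_tcp_rot())
c=camera("wrist"); cv2.imwrite("pics/w3.png",c["frame"][:,:,::-1])
X=np.eye(4);X[:3,:3]=T;X[:3,3]=p; np.savez("w3.npz",pose=X@c["mount"],K=c["camera_matrix"])
cv2.imwrite("pics/w3c.png",cv2.resize(c["frame"][140:280,150:350,::-1],None,fx=4,fy=4,interpolation=cv2.INTER_CUBIC))
print(p,telemetry.current_contact_force(),telemetry.current_time_s())
E
```

```text
False
extra 0.0023970235268582787 [-9.89959697 -2.70161344  6.88311223]
[ 0.39421309 -0.07014843  0.26071042] [1.27499883 0.2488134  0.19398584] 13.95
```

View pics/w3.png

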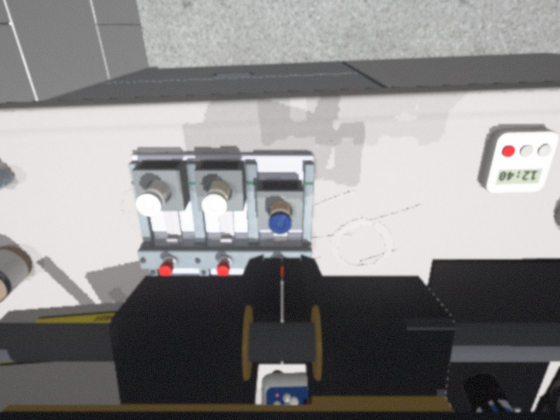

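The left slide now sits at mid position: its block front is at row ~181, against ~163 for the two home slides. All three vials are upright and the gripper is clear.

```bash
python3 -c "
from h import *
print(workorder.close_job())"
```

```text
the job is handed in; nothing more can be done
None
```

I pushed the left slide, which carries the blue-capped vial, back to about 44 mm, where the force rose above the spring's. After release it latched at mid position with the other two slides home, all vials upright and the arm clear. The job is handed in; no verdict came back.

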